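# Comb the finishing stones into their spring clip

## Task

The finishing-stone sticks lie scattered in their grey tray. Take the hand rake, comb the four sticks together into parallel rows and push them with it, firmly but gently because they are brittle, into the spring clip at the tray's closed end until the last one snaps in behind the two leaf catches and the sprung follower strip holds the whole row tight. Do not touch the sticks with the fingers, leave the other things alone, and stand the rake back on its tines on the bench beside the tray.

Things in the scene. Friction and masses are not known exactly. Their poses are not given: they have to be found in the camera images.
- tray: Grey shallow tray, fixed. Origin on the bench surface, midway across; it spans x = -190 to +176 mm, y = -55 to +55 mm (104 mm between the walls). Its x axis is the raking direction, from the open end (-x, no wall) to the closed end (+x), where an aluminium spring clip is clamped on the floor. Floor surface 4 mm above the origin; walls 16 mm high with a bead to 18.5 mm; clip plates 16 mm high. Nothing overhangs the floor.
- clip_mark (a point): Point on the tray floor's centre line, 84 mm from the tray origin. The clip's catch line (leaf tips) lies here, give or take 20 mm along x, as it may be clamped nearer or farther: the depth must be felt. From 66 mm before the catch line the clip has side plates 100 mm apart with a smooth lead-in. The row of four is 40 mm deep.
- leaf_l (a joint): Leaf catch of spring steel on the tray's +y side, slanting inwards from the side plate to the catch line; rad, 0 = sprung inwards, growing as sticks press it outwards, 0.1 to 0.2 while they pass. Leaf tips 76 mm apart at rest; they let sticks pass in +x and snap back to 0 behind the last. Sliding the sticks takes 1 to 3 N; with leaves and follower the push is some 6 to 11 N in all.
- leaf_r (a joint): Leaf catch on the -y side, mirror image of the left one, same values.
- follower (a joint): Sprung steel follower strip, 72 mm wide, top 15 mm above the bench, sliding along the clip; travel in m, 0 at rest, growing as the row pushes it in +x. At rest its face is 36 mm before the catch line; it pushes back 2 N at 0, 4.5 N at the end; solid at 0.0785, about 2.5 mm after the fourth stick has snapped in, where the push climbs steeply. With the row caught it stays at about 0.076.
- rake: Hand rake, 36 mm thick (x) x 86 mm wide (y) x 66 mm high, 0.3 kg: a wooden palm block (z = 23 to 66 mm; to be gripped across its 36 mm thickness) on a steel plate (z = 18 to 23 mm), with two rows of seven round-tipped tines, 5 mm thick, below it. Origin: between the rows at the height of the tine tips; z up. The pushing faces of the rows are at x = +16.5 and x = -16.5 mm (both sides are alike), tines from y = -32.5 to +32.5 mm..
- stone_1: Brown finishing-stone stick, square section 10 x 10 mm, 90 mm long along its y axis, about 21 g, brittle: pushed with over 20 N it chips; oily; it slides (friction about 0.35) and does not roll. Origin: centre of its underside. It starts lying in the tray between the open end and the clip, skewed up to about 24 degrees and off centre up to 5 mm. stone_1 starts nearest the clip, stone_4 nearest the open end.
- stone_2: Brown finishing-stone stick, square section 10 x 10 mm, 90 mm long along its y axis, about 21 g, brittle: pushed with over 20 N it chips; oily; it slides (friction about 0.35) and does not roll. Origin: centre of its underside. It starts lying in the tray between the open end and the clip, skewed up to about 24 degrees and off centre up to 5 mm.
- stone_3: Brown finishing-stone stick, square section 10 x 10 mm, 90 mm long along its y axis, about 21 g, brittle: pushed with over 20 N it chips; oily; it slides (friction about 0.35) and does not roll. Origin: centre of its underside. It starts lying in the tray between the open end and the clip, skewed up to about 24 degrees and off centre up to 5 mm.
- stone_4: Brown finishing-stone stick, square section 10 x 10 mm, 90 mm long along its y axis, about 21 g, brittle: pushed with over 20 N it chips; oily; it slides (friction about 0.35) and does not roll. Origin: centre of its underside. It starts lying in the tray between the open end and the clip, skewed up to about 24 degrees and off centre up to 5 mm.
- guide_bush_a: Bystander: turned steel guide bush with a flange, 40 mm diameter, 35 mm high. Origin: centre of its underside.
- guide_bush_b: Bystander: turned bronze guide bush, 30 mm diameter, 28 mm high. Origin: centre of its underside.
- hex_key_a: Bystander: black hex key lying flat, 40 x 104 x 9 mm. Origin: centre of its underside.
- marker: Bystander: blue and white marker pen lying, 135 mm long, 17 mm thick. Origin: centre of its underside.
There are look-alikes about, which are no part of the job. What is shaped like the stone_2 but green is not meant.

How it is judged:
By the outcome, as a careful person would: the job done as asked, in the order asked, and still so for the second after the job is handed in, with the robot touching nothing.
It also fails if it takes over 51 s, if anything falls off the work surface, if the arm or the gripper's body presses on something with over 40 N, if the wrist force passes 120 N, or if a joint passes its speed limit or range.

## Robot

A 7-joint arm with a two-finger parallel gripper is mounted at the origin on a cart in front of the work surface, level with it; the furniture and walls round the work are solid. World frame = base frame: x ahead of the robot, y to its left, z up, the work surface at z = 0. Lengths are in mm, angles in rad, forces in N, time in s.
With the tool pointing down it reaches from about 400 to 875 mm from the base axis. Payload 4.4 kg.
Tool frame: the origin (TCP) lies midway between the tips of the shut fingers; the grasp point (between the pads) lies 19 mm behind it; z points along the fingers, y is the line along which they close (so a half turn about z gives the same grasp; the last joint's range is limited). The gripper opens to 85 mm and grips with 20 to 120 N. Pads are 22 mm wide; open, the fingers measure 114 mm over their backs; the gripper's body (76 mm by 85 mm) begins 54 mm behind the grasp point. The pads swing forward as they close: fully open they stand 13 mm farther back than shut.
Start: joints at [-1.294, 0.628, 0.038, 1.517, -0.027, 0.996, -0.02], TCP at [218.458, 612.204, 231.313] pointing down, gripper open.
Joint ranges: [-3.06, 3.06], [-0.37, 2.12], [-1.25, 1.32], [0.18, 2.47], [-1.1, 4.24], [0.23, 1.98], [-2.94, 2.94]. Speed limits (rad/s): [2.57, 2.57, 3.14, 3.14, 3.14, 3.14, 3.14].

## Interface

Orientations are given as [roll, pitch, yaw] about the fixed x, y, z axes, in that order (R = Rz(yaw) Ry(pitch) Rx(roll)).
In Python, from cell import read_state, get_image, finish_job gives the robot as it stands.
- The arm moves only by the tool send_rows, never from a script. Its argument "series" is a list of rows, each an object of numbers: "ax", "ay", "az": the turn, a rotation vector about the tool's x, y, z in rad; "dx", "dy", "dz": the shift along the tool's x, y, z in cm; "hand": the closure, from 0 (fully open) to 1 (shut). In form: [{"ax": .., "ay": .., "az": .., "dx": .., "dy": .., "dz": .., "hand": ..}, ...]. A call has 1 to 10 rows; each row is the pose to reach, as a shift and turn from the pose commanded when the call began, along the tool's axes at that moment; what a row does not reach only later rows make up. A row lasts 1/10 s, in which the tool goes at most 50 mm and 8.59 degrees, less where a joint would pass 70% of its speed; a pose out of reach is approached as far as the arm can. A call with a gripper value outside its range is refused whole. The fingers move at their own pace and stop on an object; the grip force is fixed at half the most. Time passes only in rows, so rows that repeat a pose let the fingers close. It gives the time, the measured TCP pose, the force, the opening and the grip force at its end, in the units of the state.
- read_state(): the state, without advancing time (a new reading comes with each control period).
- get_image(name): name is "scene" or "top" or "wrist"; returns a dict with "pixels" (420x560x3 uint8, red, green, blue), "mtx" (3x3 intrinsics, pixels), "R" (3x3) and "t" (3): a world point X has camera coordinates R X + t. Camera axes: x right, y down, z forward; pixel columns grow to the right and rows downward; lengths in mm; the calibration is good to about 2 mm. The wrist camera is an equidistant fisheye: a pixel r from the principal point sees the ray r / f radians off the axis. A picture is of the moment at which its call begins. There is no depth.
- finish_job(): hands the job in; it is judged then, once.
The state is a dict: "clock": time; "qpos": joint angles; "qd": joint speeds; "tau": joint torques, N m; "eef_pos": TCP position; "tool_rot": TCP orientation; "force": force on the tool from outside, world axes, zero at the start; "torque": the same for the moment, N m; "width": finger opening in mm; "gripper_force": force on a finger pad.
Only numpy, scipy, OpenCV 4.12 (cv2) and the standard library are available. Lean on these libraries where they do the work, as an engineer would, in place of code of your own. Each camera call takes 0.05 s, during which the arm holds its last target. There are 200 camera calls.

## Working session

There is one attempt and no reset: what is moved stays moved. The work goes in short steps, Python scripts to look and compute and a tool call to move; the robot and the scene stay as the last step left them, time stands still between calls to the robot, and variables do not carry over. Pictures are saved under pics/ and viewed, at most 10 in all, crops included, and the job is handed in when it is done.

Besides the shell and the picture viewer there is one more tool, called after "Request:" in YAML: its name, and indented under it one key for each argument. send_rows: Moves the arm, as the interface text tells. Its arguments: {"type":"object","properties":{"series":{"type":"array","items":{"type":"object","properties":{"ax":{"type":"number"},"ay":{"type":"number"},"az":{"type":"number"},"dx":{"type":"number"},"dy":{"type":"number"},"dz":{"type":"number"},"hand":{"type":"number"}}}}},"required":["series"]}

```bash
mkdir -p pics; python3 - <<'E'
from cell import *
import cv2, numpy as np
s=read_state(); print(s)
for n in("top","scene"):
    g=get_image(n); cv2.imwrite(f"pics/{n}0.png",g["pixels"][:,:,::-1]); print(n,g["mtx"],g["R"],g["t"])
    np.savez(f"{n}0.npz",**g)
E
```

```text
{'clock': 0.0, 'qpos': array([-1.29381435,  0.6293165 ,  0.03846118,  1.51841364, -0.02698873,
        0.99631556, -0.01998931]), 'qd': array([ 0.00033301,  0.00187896,  0.00109461, -0.00101583, -0.00161556,
       -0.0002052 ,  0.00046483]), 'tau': array([-7.54182065e-05, -5.63405299e+01,  1.22660749e+00, -1.93441916e+01,
        1.12560054e-02,  1.02124279e-02,  2.61059296e-05]), 'eef_pos': array([218.23849176, 611.57417506, 230.39406762]), 'tool_rot': array([-3.13965869e+00,  4.58481545e-05,  2.79881095e+00]), 'force': array([-0.63731264, -0.21792649, -0.33524034]), 'torque': array([0.01408611, 0.03528731, 0.02118785]), 'gripper_force': 0.0, 'width': 85.18360872146252}
top [[480.59148243   0.         284.56043441]
 [  0.         480.59148243 210.22454059]
 [  0.           0.           1.        ]] [[-1.17847858e-02 -9.99930452e-01  4.59152617e-04]
 [-9.77172410e-01  1.14191568e-02 -2.12140719e-01]
 [ 2.12120722e-01 -2.94870421e-03 -9.77239021e-01]] [-199.46791793  568.24977675 1108.33048694]
scene [[390.81587184   0.         285.04227641]
 [  0.         390.81587184 215.50626785]
 [  0.           0.           1.        ]] [[-0.82141232 -0.57011783  0.01573093]
 [-0.44606464  0.62500308 -0.64062273]
 [ 0.35539857 -0.53323242 -0.76769463]] [355.86767794 400.4448678  554.47450003]
```

View pics/top0.png

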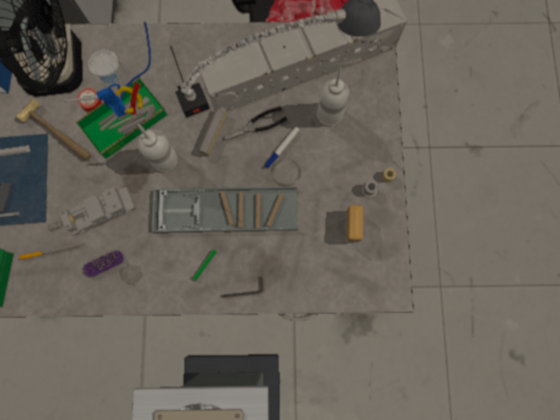

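View pics/scene0.png

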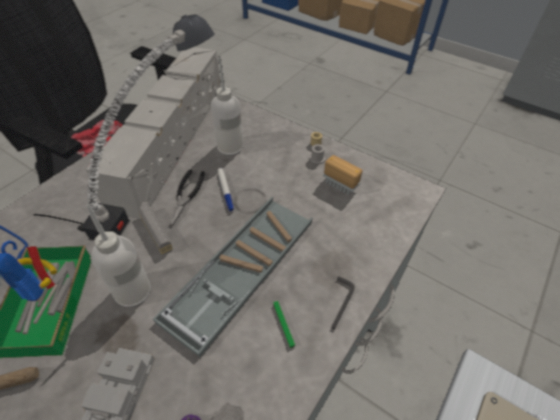

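The tray lies with its closed end at the left of the top view (150,210) and its open end at (298,210). The sticks are at u=226–275, and the rake's orange block is at (356,222). The green stick at (204,265) is the decoy. Next I'll rectify and measure.

```bash
cat > h.py <<'E'
import cv2, numpy as np
def rect(g,z,x0,x1,y0,y1,s):
    # image: right=-y, down=-x ; pixel (u,v)-> y=y1-u/s, x=x1-v/s
    P=g["mtx"]@np.c_[g["R"],g["t"]]
    A=np.array([[0,-1/s,x1],[-1/s,0,y1],[0,0,z],[0,0,1]])
    H=P@A
    return cv2.warpPerspective(g["pixels"],np.linalg.inv(H),(int((y1-y0)*s),int((x1-x0)*s)),flags=cv2.INTER_CUBIC)[:,:,::-1]
def blobs(im,lo,hi,x1,y1,s,amin):
    m=cv2.inRange(cv2.cvtColor(np.ascontiguousarray(im),cv2.COLOR_BGR2HSV),lo,hi)
    m=cv2.morphologyEx(m,cv2.MORPH_OPEN,np.ones((3,3)))
    for c in cv2.findContours(m,0,2)[0]:
        if cv2.contourArea(c)<amin*s*s: continue
        b=cv2.boxPoints(cv2.minAreaRect(c)); (u,v),(w,h),a=cv2.minAreaRect(c)
        print("ctr x,y",round(x1-v/s,1),round(y1-u/s,1),"size",round(w/s,1),round(h/s,1),"ang",round(a,1),"corners",[(round(float(x1-q[1]/s)),round(float(y1-q[0]/s))) for q in b])
E
python3 - <<'E'
from h import *
g=dict(np.load("top0.npz"))
im=rect(g,14,400,640,-380,140,1.5); cv2.imwrite("pics/r14.png",im)
print("sticks");blobs(im,(5,60,60),(25,255,255),640,140,1.5,200)
im=rect(g,66,400,640,-450,140,1.5)
print("rake z66");blobs(im,(8,120,90),(25,255,255),640,140,1.5,300)
E
```

```text
sticks
ctr x,y 542.3 -368.7 size 96.7 21.3 ang 90.0 corners [(591, -358), (591, -379), (494, -379), (494, -358)]
ctr x,y 578.4 -181.3 size 13.4 92.0 ang 23.0 corners [(539, -157), (623, -193), (618, -205), (533, -169)]
ctr x,y 577.3 -138.0 size 12.4 90.8 ang 0.9 corners [(532, -131), (623, -133), (623, -145), (532, -144)]
ctr x,y 579.3 -94.4 size 12.8 92.1 ang 1.0 corners [(533, -87), (625, -89), (625, -102), (533, -100)]
ctr x,y 584.5 -58.7 size 93.7 12.9 ang 73.0 corners [(627, -39), (631, -51), (542, -79), (538, -66)]
rake z66
ctr x,y 533.3 -375.5 size 36.2 84.7 ang 3.1 corners [(492, -355), (577, -360), (575, -396), (490, -391)]
```

View pics/r14.png

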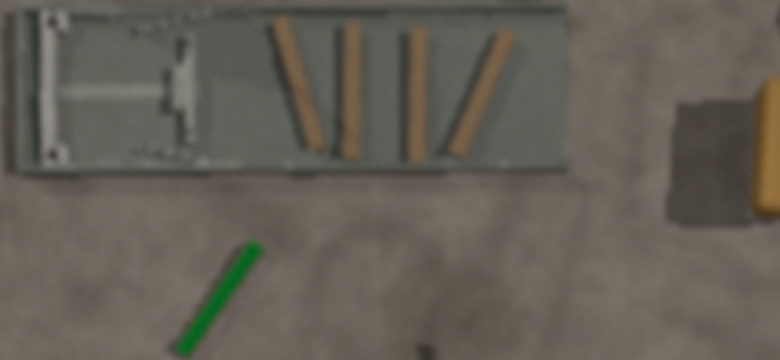

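The rectified picture shows the tray along world +y, centred at x≈580. Its open end is at u≈567 (y≈-238). The leaf tips are at about u=135–140 (catch line y≈47) and the follower face at u≈195. I'll move towards the rake now.

```bash
cat > go.py <<'E'
import sys,numpy as np
from cell import read_state
from scipy.spatial.transform import Rotation as R
def go(*targets):
    s=read_state(); p=s["eef_pos"]; r=R.from_euler("xyz",s["tool_rot"])
    print("t",round(s["clock"],2),"p",p.round(1),"rpy",s["tool_rot"].round(3),"q",s["qpos"].round(2),"F",s["force"].round(1),"w",round(s["width"],1),"g",round(s["gripper_force"],1))
    for t in targets:
        d=r.inv().apply(np.array(t[:3])-p)/10; a=(r.inv()*R.from_euler("xyz",[np.pi,0,t[3]])).as_rotvec()
        print(t,"d cm",d.round(2),"a",a.round(3))
E
python3 - <<'E'
from go import *
go((470,150,250,3.087))
from h import *
g=dict(np.load("top0.npz"))
im=rect(g,10,400,640,-250,140,2).astype(np.float32).mean(2)
# wall edges: vertical gradient peaks along columns
gy=cv2.Sobel(cv2.GaussianBlur(im,(5,5),0),cv2.CV_32F,0,1)
for u0 in (140,300,420,560,680):
    pr=gy[:,u0-20:u0+20].mean(1); idx=[i for i in range(1,len(pr)-1) if abs(pr[i])>40 and abs(pr[i])>=abs(pr[i-1]) and abs(pr[i])>abs(pr[i+1])]
    print("y",140-u0/2,[(640-i/2,int(pr[i])) for i in idx])
E
```

```text
t 0.1 p [218.2 611.7 230.5] rpy [-3.14  -0.     2.799] q [-1.29  0.63  0.04  1.52 -0.03  1.   -0.02] F [-0.7 -0.  -0.3] w 85.8 g 0.0
(470, 150, 250, 3.087) d cm [-39.23 -35.02  -1.89] a [-0.002 -0.    -0.288]
y 70.0 []
y -10.0 []
y -70.0 []
y -140.0 []
y -200.0 []
```

Request:
send_rows:
  series:
    - {"dx":-8,"dy":-6.5,"dz":-1,"az":-0.1,"hand":0}
    - {"dx":-16,"dy":-13,"dz":-2,"az":-0.2,"hand":0}
    - {"dx":-24,"dy":-20,"dz":-2,"az":-0.288,"hand":0}
    - {"dx":-32,"dy":-28,"dz":-2,"az":-0.288,"hand":0}
    - {"dx":-39.2,"dy":-35,"dz":-2,"az":-0.288,"hand":0}
    - {"dx":-39.2,"dy":-35,"dz":-2,"az":-0.288,"hand":0}
    - {"dx":-39.2,"dy":-35,"dz":-2,"az":-0.288,"hand":0}
    - {"dx":-39.2,"dy":-35,"dz":-2,"az":-0.288,"hand":0}
    - {"dx":-39.2,"dy":-35,"dz":-2,"az":-0.288,"hand":0}
    - {"dx":-39.2,"dy":-35,"dz":-2,"az":-0.288,"hand":0}

```text
invalid input at $.series[0]: expected keys ax, ay, az, dx, dy, dz, hand
```

```bash
python3 - <<'E'
from go import *
go((470,150,250,3.087),(533,-375,200,3.087))
from h import *
g=dict(np.load("top0.npz"))
im=rect(g,10,400,680,-250,140,2).astype(np.float32).mean(2)
for y in (70,-10,-70,-140,-200):
    u0=int((140-y)*2); pr=im[:,u0-10:u0+10].mean(1)
    print(y,"lo x505-545",pr[270:352:3].astype(int),"hi x655-615",pr[50:130:3].astype(int))
E
```

```text
t 0.1 p [218.2 611.7 230.5] rpy [-3.14  -0.     2.799] q [-1.29  0.63  0.04  1.52 -0.03  1.   -0.02] F [-0.7 -0.  -0.3] w 85.8 g 0.0
(470, 150, 250, 3.087) d cm [-39.23 -35.02  -1.89] a [-0.002 -0.    -0.288]
(533, -375, 200, 3.087) d cm [-62.81 -82.34   3.19] a [-0.002 -0.    -0.288]
70 lo x505-545 [ 96  96  97  97  97  99 101 103 106 105 100  88  78  72  74  82  91  93
  95  95  95  97  99 102 104 105 105 104] hi x655-615 [ 95  94  94  93  93  93  94  95  95  95  96  96  99 100  99  92  83  76
  75  78  82  85  89  90  93  94  95]
-10 lo x505-545 [ 95  94  94  94  94  95  97 102 106 108 102  91  80  75  78  83  85  84
  82  81  81  83  85  88  89  90  91  91] hi x655-615 [91 91 91 92 91 92 92 93 93 92 90 87 83 80 76 73 73 75 79 83 84 85 85 85
 85 85 86]
-70 lo x505-545 [ 88  85  82  82  84  88  91  93  94  92  87  78  70  66  70  79  86  91
  92  93  94  96  98 100 102 103 103 103] hi x655-615 [102 102 102 102 103 103 103 102 101  99  96  91  83  72  63  63  68  76
  81  84  85  86  89  91  92  92  92]
-140 lo x505-545 [ 91  91  91  92  92  92  91  90  88  85  82  74  66  66  72  81  89  90
  91  90  92  94  97 100 102 102 102 102] hi x655-615 [ 92  93  95  97  99  99 100 100 100  97  95  90  83  75  71  72  77  81
  84  85  88  89  92  93  94  93  92]
-200 lo x505-545 [92 92 92 92 92 92 94 96 97 96 89 81 75 74 80 85 86 86 85 85 87 89 91 94
 95 95 94 94] hi x655-615 [97 95 93 90 86 80 75 72 73 77 81 81 76 70 67 71 78 84 87 89 89 91 93 94
 94 94 94]
```

Request:
send_rows:
  series:
    - {"ax":0,"ay":0,"dx":-8,"dy":-6.5,"dz":-1,"az":-0.1,"hand":0}
    - {"ax":0,"ay":0,"dx":-16,"dy":-13,"dz":-2,"az":-0.2,"hand":0}
    - {"ax":0,"ay":0,"dx":-24,"dy":-20,"dz":-2,"az":-0.288,"hand":0}
    - {"ax":0,"ay":0,"dx":-32,"dy":-28,"dz":-2,"az":-0.288,"hand":0}
    - {"ax":0,"ay":0,"dx":-39.2,"dy":-35,"dz":-2,"az":-0.288,"hand":0}
    - {"ax":0,"ay":0,"dx":-39.2,"dy":-35,"dz":-2,"az":-0.288,"hand":0}
    - {"ax":0,"ay":0,"dx":-39.2,"dy":-35,"dz":-2,"az":-0.288,"hand":0}
    - {"ax":0,"ay":0,"dx":-39.2,"dy":-35,"dz":-2,"az":-0.288,"hand":0}
    - {"ax":0,"ay":0,"dx":-44.5,"dy":-48,"dz":-1,"az":-0.288,"hand":0}
    - {"ax":0,"ay":0,"dx":-50,"dy":-59,"dz":1,"az":-0.288,"hand":0}

```text
clock: 1.1
eef_pos: [434.8, 163.5, 243.5]
tool_rot: [3.141, 0.001, 3.086]
force: [0.3, -0.5, 0.8]
width: 85.5
gripper_force: 0.0
```

```bash
python3 -c "
from go import *
go((533,-375,180,3.087))"
```

```text
t 1.1 p [434.8 163.5 243.5] rpy [3.141e+00 1.000e-03 3.086e+00] q [-0.42  0.35  0.    2.   -0.    0.79  1.1 ] F [ 0.3 -0.5  0.8] w 85.5 g 0.0
(533, -375, 180, 3.087) d cm [-12.76 -53.23   6.34] a [ 0.     0.001 -0.001]
```

Request:
send_rows:
  series:
    - {"ax":0,"ay":0,"dx":-12.8,"dy":-53.2,"dz":6.3,"az":0,"hand":0}
    - {"ax":0,"ay":0,"dx":-12.8,"dy":-53.2,"dz":6.3,"az":0,"hand":0}
    - {"ax":0,"ay":0,"dx":-12.8,"dy":-53.2,"dz":6.3,"az":0,"hand":0}
    - {"ax":0,"ay":0,"dx":-12.8,"dy":-53.2,"dz":6.3,"az":0,"hand":0}
    - {"ax":0,"ay":0,"dx":-12.8,"dy":-53.2,"dz":6.3,"az":0,"hand":0}
    - {"ax":0,"ay":0,"dx":-12.8,"dy":-53.2,"dz":6.3,"az":0,"hand":0}
    - {"ax":0,"ay":0,"dx":-12.8,"dy":-53.2,"dz":6.3,"az":0,"hand":0}
    - {"ax":0,"ay":0,"dx":-12.8,"dy":-53.2,"dz":6.3,"az":0,"hand":0}
    - {"ax":0,"ay":0,"dx":-12.8,"dy":-53.2,"dz":6.3,"az":0,"hand":0}
    - {"ax":0,"ay":0,"dx":-12.8,"dy":-53.2,"dz":6.3,"az":0,"hand":0}

```text
clock: 2.1
eef_pos: [523.4, -325.0, 185.6]
tool_rot: [3.141, -0.001, 3.087]
force: [0.9, 0.4, -0.1]
width: 85.2
gripper_force: 0.0
```

```bash
python3 - <<'E'
from go import *
from cell import get_image
import cv2
go((533,-375,180,3.087))
g=get_image("wrist"); cv2.imwrite("pics/w1.png",g["pixels"][:,:,::-1]); np.savez("w1.npz",**g); print(g["mtx"],g["R"],g["t"])
E
```

```text
t 2.1 p [ 523.4 -325.   185.6] rpy [ 3.141e+00 -1.000e-03  3.087e+00] q [ 0.48  0.63  0.05  1.67 -0.04  0.85  2.06] F [ 0.9  0.4 -0.1] w 85.2 g 0.0
(533, -375, 180, 3.087) d cm [-1.24 -4.94  0.56] a [ 0.001 -0.001 -0.   ]
[[325.1922621    0.         280.14348463]
 [  0.         325.1922621  208.77785109]
 [  0.           0.           1.        ]] [[ 0.05629345  0.9984136   0.00114981]
 [ 0.95278676 -0.05406497  0.29878817]
 [ 0.29837634 -0.01572429 -0.95431877]] [ 295.441863   -540.97692416  172.79915492]
```

View pics/w1.png

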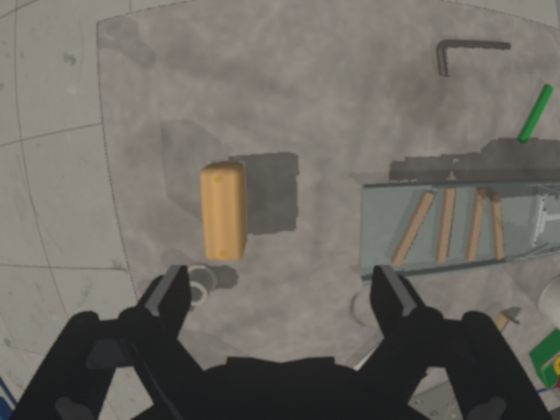

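The wrist view shows the rake block at (224,211), a bush at (200,285) and the tray's open end at u≈362, with corners at (362,186) and (362,279). I'll rectify this fisheye view for the rake and tray.

```bash
cat >> h.py <<'E'
def wproj(g,X):
    c=X@g["R"].T+g["t"]; rr=np.hypot(c[...,0],c[...,1]); th=np.arctan2(rr,c[...,2]); k=g["mtx"][0,0]*th/rr
    return np.stack([c[...,0]*k+g["mtx"][0,2],c[...,1]*k+g["mtx"][1,2]],-1).astype(np.float32)
def wray(g,u,v,z):
    a=(u-g["mtx"][0,2]);b=(v-g["mtx"][1,2]);r=np.hypot(a,b);th=r/g["mtx"][0,0]
    d=g["R"].T@np.array([a/r*np.sin(th),b/r*np.sin(th),np.cos(th)]); C=-g["R"].T@g["t"]
    return C+d*(z-C[2])/d[2]
def wrect(g,z,x0,x1,y0,y1,s):
    u,v=np.meshgrid(np.arange(int((y1-y0)*s)),np.arange(int((x1-x0)*s)))
    m=wproj(g,np.stack([x1-v/s,y1-u/s,np.full(u.shape,float(z))],-1))
    return cv2.remap(g["pixels"],m,None,cv2.INTER_CUBIC)[:,:,::-1]
E
python3 - <<'E'
from h import *
g=dict(np.load("w1.npz"))
im=wrect(g,66,450,620,-450,-280,2); print("rake66"); blobs(im,(8,120,90),(25,255,255),620,-280,2,300)
im=wrect(g,14,500,650,-260,-20,2); print("sticks14"); blobs(im,(5,60,60),(25,255,255),650,-20,2,150)
for u,v in((362,186),(362,279),(450,183),(450,270)): print(wray(g,u,v,18).round(1),wray(g,u,v,4).round(1))
print("bush",wray(g,200,285,30).round(0))
im=wrect(g,18,500,660,-260,140,2); cv2.imwrite("pics/w1r.png",im)
E
```

```text
rake66
ctr x,y 532.3 -376.4 size 32.0 79.1 ang 2.9 corners [(494, -358), (573, -362), (571, -394), (492, -390)]
sticks14
ctr x,y 576.2 -185.1 size 14.1 89.1 ang 23.2 corners [(538, -161), (620, -196), (614, -209), (532, -174)]
ctr x,y 576.0 -142.9 size 14.2 89.1 ang 1.2 corners [(532, -135), (621, -137), (620, -151), (531, -149)]
ctr x,y 578.0 -100.1 size 14.8 90.0 ang 1.0 corners [(533, -92), (623, -93), (623, -108), (533, -107)]
ctr x,y 583.2 -64.8 size 93.7 14.9 ang 73.3 corners [(626, -44), (630, -58), (540, -85), (536, -71)]
[ 524.5 -244.    18. ] [ 528.  -240.5    4. ]
[ 630.3 -240.5   18. ] [ 638.6 -236.8    4. ]
[ 525.1 -143.7   18. ] [ 528.6 -135.7    4. ]
[ 631.2 -129.3   18. ] [ 639.5 -120.6    4. ]
bush [ 621. -417.   30.]
```

View pics/w1r.png

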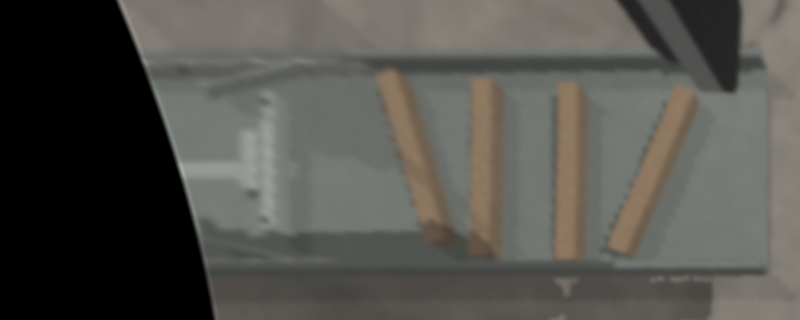

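Request:
send_rows:
  series:
    - {"ax":0,"ay":0,"dx":-1.2,"dy":-5,"dz":0.6,"az":0,"hand":0}
    - {"ax":0,"ay":0,"dx":-1.2,"dy":-5,"dz":4,"az":0,"hand":0}
    - {"ax":0,"ay":0,"dx":-1.2,"dy":-5,"dz":7,"az":0,"hand":0}
    - {"ax":0,"ay":0,"dx":-1.2,"dy":-5,"dz":7,"az":0,"hand":0}

```text
clock: 2.55
eef_pos: [529.5, -371.5, 111.6]
tool_rot: [3.136, -0.008, 3.086]
force: [-0.6, 0.9, -0.7]
width: 85.2
gripper_force: 0.0
```

```bash
python3 - <<'E'
from go import *
go((533,-376,26,3.087))
E
```

```text
t 2.55 p [ 529.5 -371.5  111.6] rpy [ 3.136 -0.008  3.086] q [ 0.55  0.77  0.04  1.62 -0.04  0.77  2.12] F [-0.6  0.9 -0.7] w 85.2 g 0.0
(533, -376, 26, 3.087) d cm [-0.45 -0.47  8.55] a [ 0.005 -0.008 -0.001]
```

Request:
send_rows:
  series:
    - {"ax":0,"ay":0,"dx":0,"dy":0,"dz":0,"az":0,"hand":0}
    - {"ax":0,"ay":0,"dx":0,"dy":0,"dz":0,"az":0,"hand":0}
    - {"ax":0,"ay":0,"dx":0,"dy":0,"dz":0,"az":0,"hand":0}

```text
clock: 2.85
eef_pos: [534.0, -374.0, 118.2]
tool_rot: [-3.14, 0.003, 3.087]
force: [0.9, 0.2, 1.3]
width: 85.1
gripper_force: 0.0
```

```bash
python3 - <<'E'
from go import *
go((533,-376,26,3.087))
E
```

```text
t 2.85 p [ 534.  -374.   118.2] rpy [-3.140e+00  3.000e-03  3.087e+00] q [ 0.54  0.76  0.04  1.61 -0.04  0.77  2.12] F [0.9 0.2 1.3] w 85.1 g 0.0
(533, -376, 26, 3.087) d cm [ 0.11 -0.19  9.22] a [-0.002  0.003  0.   ]
```

Request:
send_rows:
  series:
    - {"ax":0,"ay":0,"dx":0.1,"dy":-0.2,"dz":3,"az":0,"hand":0}
    - {"ax":0,"ay":0,"dx":0.1,"dy":-0.2,"dz":6,"az":0,"hand":0}
    - {"ax":0,"ay":0,"dx":0.1,"dy":-0.2,"dz":8,"az":0,"hand":0}
    - {"ax":0,"ay":0,"dx":0.1,"dy":-0.2,"dz":9,"az":0,"hand":0}
    - {"ax":0,"ay":0,"dx":0.1,"dy":-0.2,"dz":9,"az":0,"hand":0}
    - {"ax":0,"ay":0,"dx":0.1,"dy":-0.2,"dz":9,"az":0,"hand":0}
    - {"ax":0,"ay":0,"dx":0.1,"dy":-0.2,"dz":9,"az":0,"hand":0.3}
    - {"ax":0,"ay":0,"dx":0.1,"dy":-0.2,"dz":9,"az":0,"hand":0.3}

```text
clock: 3.65
eef_pos: [532.4, -376.1, 27.6]
tool_rot: [-3.14, 0.002, 3.087]
force: [0.0, -0.8, -0.0]
width: 60.4
gripper_force: 0.0
```

```bash
python3 - <<'E'
from go import *
go((533,-376,26,3.087))
from h import *
from cell import get_image
g=get_image("top"); im=rect(g,66,400,640,-450,-280,2); blobs(im,(8,120,90),(25,255,255),640,-280,2,200)
E
```

```text
t 3.65 p [ 532.4 -376.1   27.6] rpy [-3.140e+00  2.000e-03  3.087e+00] q [ 0.55  0.88  0.03  1.65 -0.04  0.61  2.13] F [ 0.  -0.8 -0. ] w 60.4 g 0.0
(533, -376, 26, 3.087) d cm [-0.06  0.02  0.16] a [-0.001  0.002 -0.   ]
```

Positioned well. Closing the fingers.

Request:
send_rows:
  series:
    - {"ax":0,"ay":0,"dx":0,"dy":0,"dz":0,"az":0,"hand":0.5}
    - {"ax":0,"ay":0,"dx":0,"dy":0,"dz":0,"az":0,"hand":1}
    - {"ax":0,"ay":0,"dx":0,"dy":0,"dz":0,"az":0,"hand":1}
    - {"ax":0,"ay":0,"dx":0,"dy":0,"dz":0,"az":0,"hand":1}
    - {"ax":0,"ay":0,"dx":0,"dy":0,"dz":0,"az":0,"hand":1}
    - {"ax":0,"ay":0,"dx":0,"dy":0,"dz":0,"az":0,"hand":1}

```text
clock: 4.3
eef_pos: [532.0, -376.0, 26.8]
tool_rot: [-3.141, 0.001, 3.087]
force: [-1.3, -0.7, 6.0]
width: 35.7
gripper_force: 59.8
```

```bash
python3 - <<'E'
from go import *
go((533,-376,26,3.087))
E
```

```text
t 4.3 p [ 532.  -376.    26.8] rpy [-3.141e+00  1.000e-03  3.087e+00] q [ 0.55  0.88  0.03  1.65 -0.04  0.61  2.13] F [-1.3 -0.7  6. ] w 35.7 g 59.8
(533, -376, 26, 3.087) d cm [-0.1   0.    0.09] a [-0.001  0.001 -0.   ]
```

Request:
send_rows:
  series:
    - {"ax":0,"ay":0,"dx":0,"dy":0,"dz":-1,"az":0,"hand":1}
    - {"ax":0,"ay":0,"dx":0,"dy":0,"dz":-3,"az":0,"hand":1}
    - {"ax":0,"ay":0,"dx":0,"dy":0,"dz":-5,"az":0,"hand":1}
    - {"ax":0,"ay":0,"dx":-1,"dy":2,"dz":-5,"az":-0.03,"hand":1}
    - {"ax":0,"ay":0,"dx":-2.5,"dy":5.5,"dz":-5,"az":-0.055,"hand":1}
    - {"ax":0,"ay":0,"dx":-3.5,"dy":9,"dz":-5,"az":-0.055,"hand":1}
    - {"ax":0,"ay":0,"dx":-3.8,"dy":11.5,"dz":-5,"az":-0.055,"hand":1}
    - {"ax":0,"ay":0,"dx":-3.8,"dy":12.3,"dz":-5,"az":-0.055,"hand":1}
    - {"ax":0,"ay":0,"dx":-3.8,"dy":12.3,"dz":-5,"az":-0.055,"hand":1}
    - {"ax":0,"ay":0,"dx":-3.8,"dy":12.3,"dz":-5,"az":-0.055,"hand":1}

```text
clock: 5.3
eef_pos: [575.5, -256.8, 76.2]
tool_rot: [-3.14, -0.001, 3.14]
force: [0.0, -1.1, -2.8]
width: 35.6
gripper_force: 60.5
```

```bash
python3 - <<'E'
from go import *
from h import *
from cell import get_image
go((577.5,-252,33,3.1416))
g=get_image("wrist"); np.savez("w2.npz",**g); cv2.imwrite("pics/w2.png",g["pixels"][:,:,::-1])
E
```

```text
t 5.3 p [ 575.5 -256.8   76.2] rpy [-3.14e+00 -1.00e-03  3.14e+00] q [ 0.35  0.79  0.04  1.7  -0.05  0.65  1.99] F [ 0.  -1.1 -2.8] w 35.6 g 60.5
(577.5, -252, 33, 3.1416) d cm [-0.2   0.49  4.32] a [-0.002 -0.001 -0.001]
```

View pics/w2.png

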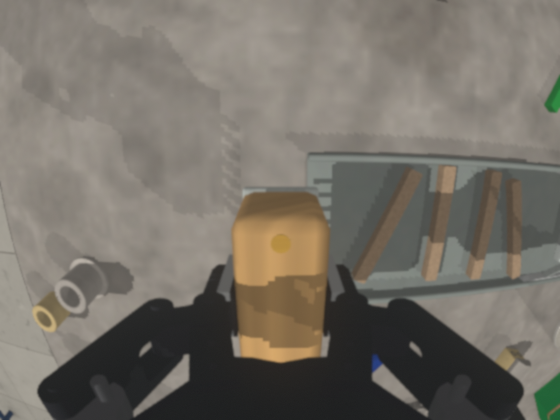

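The rake is held upright, and the tray's open-end corner shows at (308,153). I'll check where the tray walls are from here.

```bash
python3 - <<'E'
from go import *
from h import *
from cell import get_image
g=dict(np.load("w2.npz"))
for p in((308,153),(400,156),(500,161),(380,303),(380,292),(450,294)): print(p,wray(g,*p,18).round(1))
im=wrect(g,14,500,650,-230,-20,2); blobs(im,(5,50,30),(25,255,255),650,-20,2,150)
g=get_image("top")
im=rect(g,14,500,650,-230,-20,2); blobs(im,(5,60,60),(25,255,255),650,-20,2,150)
E
```

```text
(308, 153) [ 525.6 -240.3   18. ]
(400, 156) [ 526.2 -180.4   18. ]
(500, 161) [525.6 -97.7  18. ]
(380, 303) [ 636.2 -182.4   18. ]
(380, 292) [ 626.2 -183.9   18. ]
(450, 294) [ 633.2 -122.    18. ]
ctr x,y 576.8 -185.0 size 13.7 89.0 ang 23.0 corners [(539, -161), (620, -196), (615, -209), (533, -174)]
ctr x,y 576.2 -142.9 size 14.9 89.6 ang 0.9 corners [(532, -135), (621, -136), (621, -151), (531, -150)]
ctr x,y 578.5 -100.4 size 16.6 90.0 ang 1.1 corners [(534, -91), (624, -93), (623, -110), (533, -108)]
ctr x,y 583.4 -65.5 size 94.0 16.8 ang 73.4 corners [(626, -44), (631, -60), (541, -87), (536, -71)]
ctr x,y 608.0 -226.2 size 84.0 6.5 ang 90.0 corners [(650, -223), (650, -230), (566, -230), (566, -223)]
ctr x,y 573.2 -124.8 size 145.5 209.5 ang 90.0 corners [(646, -20), (646, -230), (500, -230), (500, -20)]
```

Request:
send_rows:
  series:
    - {"ax":0,"ay":0,"dx":-0.3,"dy":0.4,"dz":2,"az":0,"hand":1}
    - {"ax":0,"ay":0,"dx":-0.3,"dy":0.4,"dz":3.5,"az":0,"hand":1}
    - {"ax":0,"ay":0,"dx":-0.3,"dy":0.4,"dz":4.2,"az":0,"hand":1}
    - {"ax":0,"ay":0,"dx":-0.3,"dy":0.4,"dz":4.2,"az":0,"hand":1}
    - {"ax":0,"ay":0,"dx":-0.3,"dy":0.4,"dz":4.2,"az":0,"hand":1}
    - {"ax":0,"ay":0,"dx":-0.3,"dy":0.4,"dz":4.2,"az":0,"hand":1}

```text
clock: 6.0
eef_pos: [579.8, -251.4, 34.9]
tool_rot: [-3.141, 0.001, 3.141]
force: [-0.1, -0.3, -3.9]
width: 35.3
gripper_force: 60.4
```

```bash
python3 - <<'E'
from go import *
go((578.5,-252,33,3.1416))
E
```

```text
t 6.0 p [ 579.8 -251.4   34.9] rpy [-3.141e+00  1.000e-03  3.141e+00] q [ 0.34  0.85  0.04  1.71 -0.05  0.58  1.98] F [-0.1 -0.3 -3.9] w 35.3 g 60.4
(578.5, -252, 33, 3.1416) d cm [ 0.13 -0.06  0.19] a [-0.001  0.001 -0.   ]
```

Request:
send_rows:
  series:
    - {"ax":0,"ay":0,"dx":0.1,"dy":0.5,"dz":0.2,"az":0,"hand":1}
    - {"ax":0,"ay":0,"dx":0.1,"dy":1,"dz":0.2,"az":0,"hand":1}
    - {"ax":0,"ay":0,"dx":0.1,"dy":1.5,"dz":0.2,"az":0,"hand":1}
    - {"ax":0,"ay":0,"dx":0.1,"dy":2,"dz":0.2,"az":0,"hand":1}
    - {"ax":0,"ay":0,"dx":0.1,"dy":2.5,"dz":0.2,"az":0,"hand":1}
    - {"ax":0,"ay":0,"dx":0.1,"dy":3,"dz":0.2,"az":0,"hand":1}
    - {"ax":0,"ay":0,"dx":0.1,"dy":3.5,"dz":0.2,"az":0,"hand":1}
    - {"ax":0,"ay":0,"dx":0.1,"dy":4,"dz":0.2,"az":0,"hand":1}
    - {"ax":0,"ay":0,"dx":0.1,"dy":4.5,"dz":0.2,"az":0,"hand":1}
    - {"ax":0,"ay":0,"dx":0.1,"dy":5,"dz":0.2,"az":0,"hand":1}

```text
clock: 7.0
eef_pos: [578.4, -200.5, 32.3]
tool_rot: [-3.142, 0.0, -3.141]
force: [0.5, 0.5, -2.3]
width: 35.2
gripper_force: 60.4
```

Request:
send_rows:
  series:
    - {"ax":0,"ay":0,"dx":0,"dy":0.5,"dz":0,"az":0,"hand":1}
    - {"ax":0,"ay":0,"dx":0,"dy":1,"dz":0,"az":0,"hand":1}
    - {"ax":0,"ay":0,"dx":0,"dy":1.5,"dz":0,"az":0,"hand":1}
    - {"ax":0,"ay":0,"dx":0,"dy":2,"dz":0,"az":0,"hand":1}
    - {"ax":0,"ay":0,"dx":0,"dy":2.5,"dz":0,"az":0,"hand":1}
    - {"ax":0,"ay":0,"dx":0,"dy":3,"dz":0,"az":0,"hand":1}
    - {"ax":0,"ay":0,"dx":0,"dy":3.5,"dz":0,"az":0,"hand":1}
    - {"ax":0,"ay":0,"dx":0,"dy":4,"dz":0,"az":0,"hand":1}
    - {"ax":0,"ay":0,"dx":0,"dy":4.5,"dz":0,"az":0,"hand":1}
    - {"ax":0,"ay":0,"dx":0,"dy":5,"dz":0,"az":0,"hand":1}

```text
clock: 8.0
eef_pos: [578.3, -150.5, 32.3]
tool_rot: [-3.142, 0.0, -3.141]
force: [-0.1, -0.0, -2.6]
width: 35.4
gripper_force: 60.4
```

```bash
python3 - <<'E'
from go import *
from h import *
from cell import get_image
go((578.5,-100,33,3.1416))
g=get_image("wrist"); np.savez("w3.npz",**g); im=wrect(g,14,510,650,-170,140,2)
t=rect(get_image("top"),14,510,650,-170,140,2)
cv2.imwrite("pics/w3.png",np.vstack([im,t]))
E
```

```text
t 8.0 p [ 578.3 -150.5   32.3] rpy [-3.142  0.    -3.141] q [ 0.17  0.83  0.06  1.81 -0.08  0.51  1.86] F [-0.1 -0.  -2.6] w 35.4 g 60.4
(578.5, -100, 33, 3.1416) d cm [-0.02  5.05 -0.08] a [-0.  0.  0.]
```

View pics/w3.png

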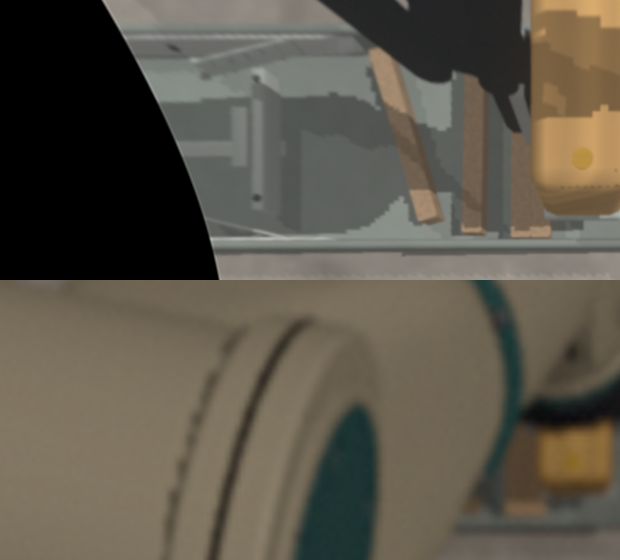

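Stick 4 and stick 3 are now parallel and pressed together at u≈515–545. Sticks 2 and 1 lie ahead, at u≈470 and 400, and the leaf tip is at about u=205. Continuing the push.

Request:
send_rows:
  series:
    - {"ax":0,"ay":0,"dx":0,"dy":0.5,"dz":0,"az":0,"hand":1}
    - {"ax":0,"ay":0,"dx":0,"dy":1,"dz":0,"az":0,"hand":1}
    - {"ax":0,"ay":0,"dx":0,"dy":1.5,"dz":0,"az":0,"hand":1}
    - {"ax":0,"ay":0,"dx":0,"dy":2,"dz":0,"az":0,"hand":1}
    - {"ax":0,"ay":0,"dx":0,"dy":2.5,"dz":0,"az":0,"hand":1}
    - {"ax":0,"ay":0,"dx":0,"dy":3,"dz":0,"az":0,"hand":1}
    - {"ax":0,"ay":0,"dx":0,"dy":3.5,"dz":0,"az":0,"hand":1}
    - {"ax":0,"ay":0,"dx":0,"dy":4,"dz":0,"az":0,"hand":1}
    - {"ax":0,"ay":0,"dx":0,"dy":4.5,"dz":0,"az":0,"hand":1}
    - {"ax":0,"ay":0,"dx":0,"dy":5,"dz":0,"az":0,"hand":1}

```text
clock: 9.1
eef_pos: [578.3, -100.5, 32.3]
tool_rot: [-3.142, -0.0, -3.141]
force: [-0.5, -0.9, -3.1]
width: 35.2
gripper_force: 60.5
```

Request:
send_rows:
  series:
    - {"ax":0,"ay":0,"dx":0,"dy":0.3,"dz":0,"az":0,"hand":1}
    - {"ax":0,"ay":0,"dx":0,"dy":0.6,"dz":0,"az":0,"hand":1}
    - {"ax":0,"ay":0,"dx":0,"dy":0.9,"dz":0,"az":0,"hand":1}
    - {"ax":0,"ay":0,"dx":0,"dy":1.2,"dz":0,"az":0,"hand":1}
    - {"ax":0,"ay":0,"dx":0,"dy":1.5,"dz":0,"az":0,"hand":1}
    - {"ax":0,"ay":0,"dx":0,"dy":1.8,"dz":0,"az":0,"hand":1}
    - {"ax":0,"ay":0,"dx":0,"dy":2.1,"dz":0,"az":0,"hand":1}
    - {"ax":0,"ay":0,"dx":0,"dy":2.4,"dz":0,"az":0,"hand":1}
    - {"ax":0,"ay":0,"dx":0,"dy":2.7,"dz":0,"az":0,"hand":1}
    - {"ax":0,"ay":0,"dx":0,"dy":3,"dz":0,"az":0,"hand":1}

```text
clock: 10.1
eef_pos: [578.3, -70.6, 32.2]
tool_rot: [3.142, -0.0, -3.141]
force: [-0.5, -0.1, -2.5]
width: 35.7
gripper_force: 60.5
```

```bash
python3 - <<'E'
from go import *
from h import *
from cell import get_image
go((578.5,-50,32.5,3.1416))
g=get_image("wrist"); np.savez("w4.npz",**g); im=wrect(g,14,510,650,-110,110,3)
cv2.imwrite("pics/w4.png",im)
E
```

```text
t 10.1 p [578.3 -70.6  32.2] rpy [ 3.142 -0.    -3.141] q [ 0.03  0.81  0.07  1.85 -0.11  0.48  1.75] F [-0.5 -0.1 -2.5] w 35.7 g 60.5
(578.5, -50, 32.5, 3.1416) d cm [-0.02  2.06 -0.03] a [ 0. -0.  0.]
```

View pics/w4.png

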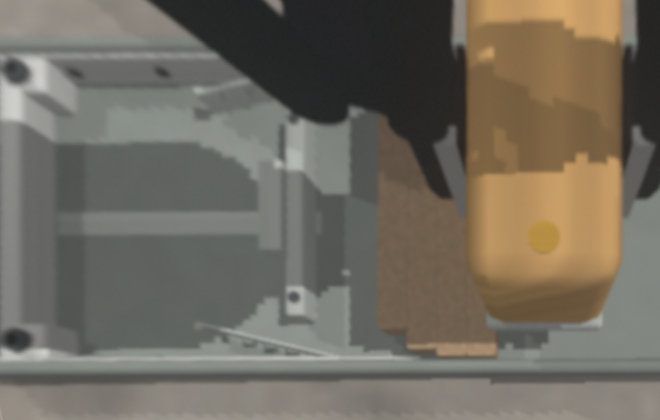

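The sticks are combed into a compact parallel row, front edge at u≈378 (y≈-16). The follower face is at u≈315 and the leaf tips at u≈197 (y≈43), centred on x≈579. Now I'll push slowly into the clip.

Request:
send_rows:
  series:
    - {"ax":0,"ay":0,"dx":0,"dy":0.3,"dz":0,"az":0,"hand":1}
    - {"ax":0,"ay":0,"dx":0,"dy":0.6,"dz":0,"az":0,"hand":1}
    - {"ax":0,"ay":0,"dx":0,"dy":0.9,"dz":0,"az":0,"hand":1}
    - {"ax":0,"ay":0,"dx":0,"dy":1.2,"dz":0,"az":0,"hand":1}
    - {"ax":0,"ay":0,"dx":0,"dy":1.5,"dz":0,"az":0,"hand":1}
    - {"ax":0,"ay":0,"dx":0,"dy":1.8,"dz":0,"az":0,"hand":1}
    - {"ax":0,"ay":0,"dx":0,"dy":2.1,"dz":0,"az":0,"hand":1}
    - {"ax":0,"ay":0,"dx":0,"dy":2.4,"dz":0,"az":0,"hand":1}
    - {"ax":0,"ay":0,"dx":0,"dy":2.7,"dz":0,"az":0,"hand":1}
    - {"ax":0,"ay":0,"dx":0,"dy":3,"dz":0,"az":0,"hand":1}

```text
clock: 11.15
eef_pos: [578.2, -42.0, 32.3]
tool_rot: [-3.14, -0.0, 3.141]
force: [-0.0, -3.7, -3.2]
width: 35.7
gripper_force: 60.4
```

Request:
send_rows:
  series:
    - {"ax":0,"ay":0,"dx":0,"dy":0.2,"dz":0,"az":0,"hand":1}
    - {"ax":0,"ay":0,"dx":0,"dy":0.4,"dz":0,"az":0,"hand":1}
    - {"ax":0,"ay":0,"dx":0,"dy":0.6,"dz":0,"az":0,"hand":1}
    - {"ax":0,"ay":0,"dx":0,"dy":0.8,"dz":0,"az":0,"hand":1}
    - {"ax":0,"ay":0,"dx":0,"dy":1,"dz":0,"az":0,"hand":1}

```text
clock: 11.65
eef_pos: [578.6, -31.3, 32.3]
tool_rot: [-3.141, 0.0, 3.141]
force: [-0.2, -4.7, -3.7]
width: 35.7
gripper_force: 60.5
```

Request:
send_rows:
  series:
    - {"ax":0,"ay":0,"dx":0,"dy":0.2,"dz":0,"az":0,"hand":1}
    - {"ax":0,"ay":0,"dx":0,"dy":0.4,"dz":0,"az":0,"hand":1}
    - {"ax":0,"ay":0,"dx":0,"dy":0.6,"dz":0,"az":0,"hand":1}
    - {"ax":0,"ay":0,"dx":0,"dy":0.8,"dz":0,"az":0,"hand":1}
    - {"ax":0,"ay":0,"dx":0,"dy":1,"dz":0,"az":0,"hand":1}

```text
clock: 12.15
eef_pos: [578.5, -20.7, 32.3]
tool_rot: [3.142, 0.0, -3.141]
force: [1.0, -5.1, -3.8]
width: 35.6
gripper_force: 60.5
```

Request:
send_rows:
  series:
    - {"ax":0,"ay":0,"dx":0,"dy":0.2,"dz":0,"az":0,"hand":1}
    - {"ax":0,"ay":0,"dx":0,"dy":0.4,"dz":0,"az":0,"hand":1}
    - {"ax":0,"ay":0,"dx":0,"dy":0.6,"dz":0,"az":0,"hand":1}
    - {"ax":0,"ay":0,"dx":0,"dy":0.8,"dz":0,"az":0,"hand":1}
    - {"ax":0,"ay":0,"dx":0,"dy":1,"dz":0,"az":0,"hand":1}

```text
clock: 12.65
eef_pos: [578.4, -10.7, 32.3]
tool_rot: [3.142, 0.0, -3.142]
force: [0.5, -5.4, -3.1]
width: 35.3
gripper_force: 60.5
```

Request:
send_rows:
  series:
    - {"ax":0,"ay":0,"dx":0,"dy":0.2,"dz":0,"az":0,"hand":1}
    - {"ax":0,"ay":0,"dx":0,"dy":0.4,"dz":0,"az":0,"hand":1}
    - {"ax":0,"ay":0,"dx":0,"dy":0.6,"dz":0,"az":0,"hand":1}
    - {"ax":0,"ay":0,"dx":0,"dy":0.8,"dz":0,"az":0,"hand":1}
    - {"ax":0,"ay":0,"dx":0,"dy":1,"dz":0,"az":0,"hand":1}

```text
clock: 13.15
eef_pos: [578.3, -0.8, 32.3]
tool_rot: [-3.142, 0.0, -3.141]
force: [0.3, -5.5, -2.7]
width: 35.4
gripper_force: 60.5
```

Request:
send_rows:
  series:
    - {"ax":0,"ay":0,"dx":0,"dy":0.2,"dz":0,"az":0,"hand":1}
    - {"ax":0,"ay":0,"dx":0,"dy":0.4,"dz":0,"az":0,"hand":1}
    - {"ax":0,"ay":0,"dx":0,"dy":0.6,"dz":0,"az":0,"hand":1}
    - {"ax":0,"ay":0,"dx":0,"dy":0.8,"dz":0,"az":0,"hand":1}
    - {"ax":0,"ay":0,"dx":0,"dy":1,"dz":0,"az":0,"hand":1}

```text
clock: 13.65
eef_pos: [578.2, 9.1, 32.3]
tool_rot: [-3.141, -0.0, -3.142]
force: [0.3, -5.5, -3.0]
width: 35.3
gripper_force: 60.5
```

Request:
send_rows:
  series:
    - {"ax":0,"ay":0,"dx":0,"dy":0.1,"dz":0,"az":0,"hand":1}
    - {"ax":0,"ay":0,"dx":0,"dy":0.2,"dz":0,"az":0,"hand":1}
    - {"ax":0,"ay":0,"dx":0,"dy":0.3,"dz":0,"az":0,"hand":1}
    - {"ax":0,"ay":0,"dx":0,"dy":0.4,"dz":0,"az":0,"hand":1}
    - {"ax":0,"ay":0,"dx":0,"dy":0.5,"dz":0,"az":0,"hand":1}

```text
clock: 14.15
eef_pos: [578.2, 14.1, 32.3]
tool_rot: [-3.141, -0.0, -3.142]
force: [0.2, -5.2, -3.3]
width: 35.4
gripper_force: 60.5
```

Request:
send_rows:
  series:
    - {"ax":0,"ay":0,"dx":0,"dy":0.1,"dz":0,"az":0,"hand":1}
    - {"ax":0,"ay":0,"dx":0,"dy":0.2,"dz":0,"az":0,"hand":1}
    - {"ax":0,"ay":0,"dx":0,"dy":0.3,"dz":0,"az":0,"hand":1}
    - {"ax":0,"ay":0,"dx":0,"dy":0.4,"dz":0,"az":0,"hand":1}

```text
clock: 14.55
eef_pos: [578.2, 18.0, 32.3]
tool_rot: [-3.141, -0.0, -3.142]
force: [0.7, -5.1, -2.7]
width: 35.4
gripper_force: 60.5
```

```bash
python3 - <<'E'
from go import *
from h import *
from cell import get_image
go((578.5,25,32.5,3.1416))
g=get_image("wrist"); np.savez("w5.npz",**g); im=wrect(g,14,510,650,-60,130,3)
cv2.imwrite("pics/w5.png",im)
E
```

```text
t 14.55 p [578.2  18.   32.3] rpy [-3.141 -0.    -3.142] q [-0.14  0.81  0.09  1.86 -0.15  0.47  1.63] F [ 0.7 -5.1 -2.7] w 35.4 g 60.5
(578.5, 25, 32.5, 3.1416) d cm [-0.03  0.7  -0.02] a [-0. -0.  0.]
```

View pics/w5.png

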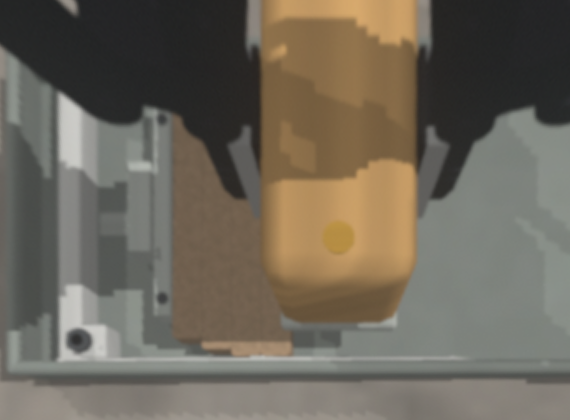

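The row fills the clip against the follower (u≈173, y≈72), still parallel. I'll go on in small steps, watching the force.

Request:
send_rows:
  series:
    - {"ax":0,"ay":0,"dx":0,"dy":0.1,"dz":0,"az":0,"hand":1}
    - {"ax":0,"ay":0,"dx":0,"dy":0.2,"dz":0,"az":0,"hand":1}
    - {"ax":0,"ay":0,"dx":0,"dy":0.3,"dz":0,"az":0,"hand":1}

```text
clock: 14.9
eef_pos: [578.2, 20.8, 32.3]
tool_rot: [-3.141, -0.0, 3.141]
force: [0.5, -5.2, -2.5]
width: 35.4
gripper_force: 60.5
```

Request:
send_rows:
  series:
    - {"ax":0,"ay":0,"dx":0,"dy":0.1,"dz":0,"az":0,"hand":1}
    - {"ax":0,"ay":0,"dx":0,"dy":0.2,"dz":0,"az":0,"hand":1}

```text
clock: 15.1
eef_pos: [578.2, 22.8, 32.3]
tool_rot: [-3.141, -0.0, 3.141]
force: [0.9, -5.4, -3.6]
width: 34.8
gripper_force: 60.5
```

Request:
send_rows:
  series:
    - {"ax":0,"ay":0,"dx":0,"dy":0.1,"dz":0,"az":0,"hand":1}
    - {"ax":0,"ay":0,"dx":0,"dy":0.2,"dz":0,"az":0,"hand":1}

```text
clock: 15.3
eef_pos: [578.2, 24.8, 32.3]
tool_rot: [-3.141, -0.0, 3.142]
force: [1.3, -5.5, -2.1]
width: 35.4
gripper_force: 60.5
```

Request:
send_rows:
  series:
    - {"ax":0,"ay":0,"dx":0,"dy":0.1,"dz":0,"az":0,"hand":1}

```text
clock: 15.4
eef_pos: [578.2, 25.8, 32.2]
tool_rot: [-3.141, -0.0, 3.141]
force: [1.0, -6.2, -2.7]
width: 35.5
gripper_force: 60.5
```

Request:
send_rows:
  series:
    - {"ax":0,"ay":0,"dx":0,"dy":0.1,"dz":0,"az":0,"hand":1}

```text
clock: 15.5
eef_pos: [578.2, 26.8, 32.3]
tool_rot: [-3.141, -0.0, 3.141]
force: [0.2, -5.7, -2.8]
width: 35.3
gripper_force: 60.5
```

Request:
send_rows:
  series:
    - {"ax":0,"ay":0,"dx":0,"dy":0.1,"dz":0,"az":0,"hand":1}

```text
clock: 15.6
eef_pos: [578.2, 27.7, 32.3]
tool_rot: [-3.141, -0.0, 3.141]
force: [1.4, -5.4, -3.3]
width: 35.4
gripper_force: 60.5
```

Request:
send_rows:
  series:
    - {"ax":0,"ay":0,"dx":0,"dy":0.1,"dz":0,"az":0,"hand":1}

```text
clock: 15.7
eef_pos: [578.1, 28.7, 32.2]
tool_rot: [-3.141, -0.0, 3.141]
force: [0.8, -6.2, -3.2]
width: 35.4
gripper_force: 60.5
```

Request:
send_rows:
  series:
    - {"ax":0,"ay":0,"dx":0,"dy":0.1,"dz":0,"az":0,"hand":1}

```text
clock: 15.8
eef_pos: [578.2, 29.7, 32.2]
tool_rot: [-3.141, -0.0, 3.141]
force: [2.1, -5.7, -2.3]
width: 35.3
gripper_force: 60.5
```

Request:
send_rows:
  series:
    - {"ax":0,"ay":0,"dx":0,"dy":0.1,"dz":0,"az":0,"hand":1}

```text
clock: 15.9
eef_pos: [578.2, 30.7, 32.3]
tool_rot: [-3.141, -0.0, 3.141]
force: [1.3, -6.5, -3.3]
width: 35.4
gripper_force: 60.5
```

Request:
send_rows:
  series:
    - {"ax":0,"ay":0,"dx":0,"dy":0.1,"dz":0,"az":0,"hand":1}

```text
clock: 16.0
eef_pos: [578.3, 31.8, 32.3]
tool_rot: [-3.141, -0.0, 3.141]
force: [1.3, -4.9, -3.3]
width: 35.5
gripper_force: 60.5
```

Request:
send_rows:
  series:
    - {"ax":0,"ay":0,"dx":0,"dy":0.1,"dz":0,"az":0,"hand":1}

```text
clock: 16.1
eef_pos: [578.2, 32.8, 32.3]
tool_rot: [-3.141, -0.0, 3.142]
force: [0.3, -7.7, -3.0]
width: 35.5
gripper_force: 60.6
```

Request:
send_rows:
  series:
    - {"ax":0,"ay":0,"dx":0,"dy":0.05,"dz":0,"az":0,"hand":1}

```text
clock: 16.2
eef_pos: [578.2, 32.8, 32.3]
tool_rot: [-3.141, -0.0, 3.141]
force: [0.8, -6.8, -2.0]
width: 35.4
gripper_force: 60.6
```

Request:
send_rows:
  series:
    - {"ax":0,"ay":0,"dx":0,"dy":0.05,"dz":0,"az":0,"hand":1}

```text
clock: 16.3
eef_pos: [578.3, 32.8, 32.3]
tool_rot: [-3.14, -0.0, 3.141]
force: [1.4, -8.2, -2.8]
width: 35.3
gripper_force: 60.7
```

Request:
send_rows:
  series:
    - {"ax":0,"ay":0,"dx":0,"dy":0.05,"dz":0,"az":0,"hand":1}

```text
clock: 16.4
eef_pos: [578.2, 32.8, 32.3]
tool_rot: [-3.14, -0.0, 3.141]
force: [2.2, -8.5, -2.0]
width: 35.5
gripper_force: 60.7
```

Request:
send_rows:
  series:
    - {"ax":0,"ay":0,"dx":0,"dy":0.05,"dz":0,"az":0,"hand":1}

```text
clock: 16.5
eef_pos: [578.2, 32.8, 32.3]
tool_rot: [-3.139, -0.0, 3.14]
force: [1.0, -10.5, -3.1]
width: 35.5
gripper_force: 60.7
```

```bash
python3 - <<'E'
from go import *
from h import *
from cell import get_image
go((578.5,25,32.5,3.1416))
g=get_image("wrist"); np.savez("w6.npz",**g); im=wrect(g,14,510,650,-60,130,3)
cv2.imwrite("pics/w6.png",im)
o=wrect(dict(np.load("w5.npz")),14,510,650,-60,130,3)
for n,a in(("w5",o),("w6",im)):
  b=a[225:285].mean(0); print(n,"R-B along u 120..280:",(b[120:280:4,2]-b[120:280:4,0]).astype(int), "g",b[40:200:4].mean(1).astype(int))
E
```

```text
t 16.5 p [578.2  32.8  32.3] rpy [-3.139 -0.     3.14 ] q [-0.17  0.81  0.1   1.86 -0.15  0.48  1.6 ] F [  1.  -10.5  -3.1] w 35.5 g 60.7
(578.5, 25, 32.5, 3.1416) d cm [-0.03 -0.78 -0.02] a [-0.003 -0.    -0.001]
w5 R-B along u 120..280: [ 0  0  0  1  1  1  1  1  1  1  2  1  1 13 33 33 33 33 33 33 33 33 34 34
 34 34 34 34 34 34 35 35 35 35 35 41 53 61 68 74] g [ 77  82  83  83  90 125 134 134 133 132 116 104 103 102  98  87  87  87
  87  87  87  90 104 107 107 108 108 106 102 117 118 121 116  98  95  95
  95  95  94  95]
w6 R-B along u 120..280: [ 1  2 17 33 33 33 33 33 33 33 33 34 34 34 34 34 34 34 35 34 35 35 35 35
 42 54 62 69 75 81 84 84 83 82 82 81 81 82 83 84] g [ 82  84  84  83  90 127 135 134 134 132 119 113 112 112 108 104 102  99
 112 120 121 115  99  96  95  95  95  95  96  94  95  95  95  95  95  95
  95  95  95  95]
```

Solid stop at y=32.8 with a steep climb in force, after the drop at about 31.8 when the last stick snapped in. I'll back off gently and check.

Request:
send_rows:
  series:
    - {"ax":0,"ay":0,"dx":0,"dy":-0.2,"dz":0,"az":0,"hand":1}
    - {"ax":0,"ay":0,"dx":0,"dy":-0.4,"dz":0,"az":0,"hand":1}
    - {"ax":0,"ay":0,"dx":0,"dy":-0.7,"dz":0,"az":0,"hand":1}
    - {"ax":0,"ay":0,"dx":0,"dy":-1,"dz":0,"az":0,"hand":1}
    - {"ax":0,"ay":0,"dx":0,"dy":-1.5,"dz":0,"az":0,"hand":1}
    - {"ax":0,"ay":0,"dx":0,"dy":-2.2,"dz":0,"az":0,"hand":1}
    - {"ax":0,"ay":0,"dx":0,"dy":-3,"dz":0,"az":0,"hand":1}
    - {"ax":0,"ay":0,"dx":0,"dy":-4,"dz":0,"az":0,"hand":1}
    - {"ax":0,"ay":0,"dx":0,"dy":-5,"dz":0,"az":0,"hand":1}
    - {"ax":0,"ay":0,"dx":0,"dy":-6,"dz":0,"az":0,"hand":1}

```text
clock: 17.55
eef_pos: [578.3, -26.2, 32.3]
tool_rot: [-3.141, -0.0, 3.141]
force: [0.2, 0.4, -2.1]
width: 35.5
gripper_force: 60.9
```

```bash
python3 - <<'E'
from go import *
from h import *
from cell import get_image
go((578.5,-60,90,3.1416))
g=get_image("wrist"); np.savez("w7.npz",**g); im=wrect(g,14,510,650,-60,130,3)
cv2.imwrite("pics/w7.png",im)
E
```

```text
t 17.55 p [578.3 -26.2  32.3] rpy [-3.141 -0.     3.141] q [-0.06  0.81  0.08  1.86 -0.13  0.47  1.69] F [ 0.2  0.4 -2.1] w 35.5 g 60.9
(578.5, -60, 90, 3.1416) d cm [-0.02 -3.38 -5.77] a [-0.    -0.    -0.001]
```

View pics/w7.png

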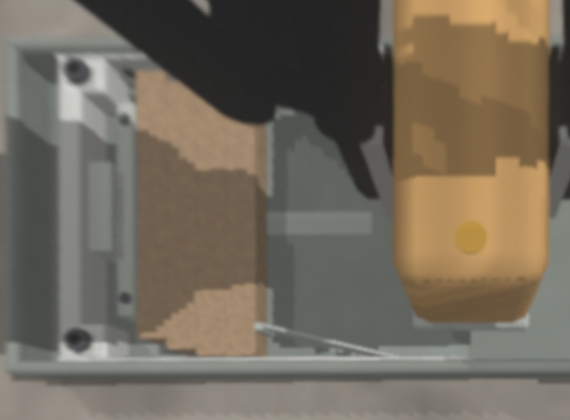

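The row is caught: its back edge is at u≈257–268, the near leaf tip is sprung back at (257,325), the follower sits at u≈130, and the row is parallel. Now I'll stand the rake on the clear bench beside the tray at about (470,-215).

Request:
send_rows:
  series:
    - {"ax":0,"ay":0,"dx":0,"dy":-0.5,"dz":-2,"az":0,"hand":1}
    - {"ax":0,"ay":0,"dx":0,"dy":-2,"dz":-5,"az":0,"hand":1}
    - {"ax":0,"ay":0,"dx":1,"dy":-5,"dz":-6,"az":0,"hand":1}
    - {"ax":0,"ay":0,"dx":3,"dy":-8,"dz":-6,"az":0,"hand":1}
    - {"ax":0,"ay":0,"dx":5,"dy":-11,"dz":-6,"az":0,"hand":1}
    - {"ax":0,"ay":0,"dx":7.5,"dy":-14,"dz":-6,"az":0,"hand":1}
    - {"ax":0,"ay":0,"dx":9.5,"dy":-17,"dz":-6,"az":0,"hand":1}
    - {"ax":0,"ay":0,"dx":10.8,"dy":-18.9,"dz":-6,"az":0,"hand":1}
    - {"ax":0,"ay":0,"dx":10.8,"dy":-18.9,"dz":-6,"az":0,"hand":1}
    - {"ax":0,"ay":0,"dx":10.8,"dy":-18.9,"dz":-5,"az":0,"hand":1}

```text
clock: 18.6
eef_pos: [471.3, -214.8, 83.0]
tool_rot: [-3.141, 0.003, 3.14]
force: [1.1, -1.0, -2.1]
width: 35.5
gripper_force: 61.1
```

Request:
send_rows:
  series:
    - {"ax":0,"ay":0,"dx":0,"dy":0,"dz":1.5,"az":0,"hand":1}
    - {"ax":0,"ay":0,"dx":0,"dy":0,"dz":3,"az":0,"hand":1}
    - {"ax":0,"ay":0,"dx":0,"dy":0,"dz":4,"az":0,"hand":1}
    - {"ax":0,"ay":0,"dx":0,"dy":0,"dz":4.5,"az":0,"hand":1}
    - {"ax":0,"ay":0,"dx":0,"dy":0,"dz":4.5,"az":0,"hand":1}
    - {"ax":0,"ay":0,"dx":0,"dy":0,"dz":4.5,"az":0,"hand":1}

```text
clock: 19.2
eef_pos: [470.8, -213.8, 37.4]
tool_rot: [-3.141, 0.0, -3.141]
force: [0.2, -0.6, -2.5]
width: 35.6
gripper_force: 61.1
```

```bash
python3 - <<'E'
from go import *
go((470,-215,27,3.1416))
E
```

```text
t 19.2 p [ 470.8 -213.8   37.4] rpy [-3.141  0.    -3.141] q [ 0.35  0.75  0.04  2.03 -0.07  0.36  2.01] F [ 0.2 -0.6 -2.5] w 35.6 g 61.1
(470, -215, 27, 3.1416) d cm [ 0.08 -0.12  1.04] a [-0.     0.     0.001]
```

Request:
send_rows:
  series:
    - {"ax":0,"ay":0,"dx":0,"dy":0,"dz":0.4,"az":0,"hand":1}
    - {"ax":0,"ay":0,"dx":0,"dy":0,"dz":0.7,"az":0,"hand":1}
    - {"ax":0,"ay":0,"dx":0,"dy":0,"dz":0.9,"az":0,"hand":1}
    - {"ax":0,"ay":0,"dx":0,"dy":0,"dz":1,"az":0,"hand":1}
    - {"ax":0,"ay":0,"dx":0,"dy":0,"dz":1,"az":0,"hand":1}
    - {"ax":0,"ay":0,"dx":0,"dy":0,"dz":1,"az":0,"hand":1}

```text
clock: 19.8
eef_pos: [470.4, -214.0, 27.3]
tool_rot: [-3.142, 0.0, -3.142]
force: [0.7, 0.3, -3.1]
width: 35.6
gripper_force: 61.1
```

Request:
send_rows:
  series:
    - {"ax":0,"ay":0,"dx":0,"dy":0,"dz":0.05,"az":0,"hand":1}
    - {"ax":0,"ay":0,"dx":0,"dy":0,"dz":0.05,"az":0,"hand":1}

```text
clock: 20.0
eef_pos: [470.4, -214.0, 26.9]
tool_rot: [-3.141, 0.0, -3.141]
force: [-0.7, -0.6, -2.1]
width: 35.4
gripper_force: 61.2
```

Request:
send_rows:
  series:
    - {"ax":0,"ay":0,"dx":0,"dy":0,"dz":0.05,"az":0,"hand":1}
    - {"ax":0,"ay":0,"dx":0,"dy":0,"dz":0.05,"az":0,"hand":1}

```text
clock: 20.2
eef_pos: [470.5, -214.0, 26.8]
tool_rot: [-3.141, 0.0, -3.141]
force: [-0.6, 0.3, 4.5]
width: 35.5
gripper_force: 61.9
```

Contact felt. Opening gently, then retreating straight up.

Request:
send_rows:
  series:
    - {"ax":0,"ay":0,"dx":0,"dy":0,"dz":0,"az":0,"hand":0.5}
    - {"ax":0,"ay":0,"dx":0,"dy":0,"dz":0,"az":0,"hand":0.2}
    - {"ax":0,"ay":0,"dx":0,"dy":0,"dz":0,"az":0,"hand":0}
    - {"ax":0,"ay":0,"dx":0,"dy":0,"dz":0,"az":0,"hand":0}
    - {"ax":0,"ay":0,"dx":0,"dy":0,"dz":0,"az":0,"hand":0}
    - {"ax":0,"ay":0,"dx":0,"dy":0,"dz":0,"az":0,"hand":0}

```text
clock: 20.8
eef_pos: [470.3, -213.9, 26.2]
tool_rot: [3.142, -0.0, -3.141]
force: [0.6, 0.4, 0.3]
width: 85.6
gripper_force: 0.0
```

Request:
send_rows:
  series:
    - {"ax":0,"ay":0,"dx":0,"dy":0,"dz":-1,"az":0,"hand":0}
    - {"ax":0,"ay":0,"dx":0,"dy":0,"dz":-3,"az":0,"hand":0}
    - {"ax":0,"ay":0,"dx":0,"dy":0,"dz":-7,"az":0,"hand":0}
    - {"ax":0,"ay":0,"dx":0,"dy":0,"dz":-11,"az":0,"hand":0}
    - {"ax":0,"ay":0,"dx":0,"dy":0,"dz":-15,"az":0,"hand":0}
    - {"ax":0,"ay":0,"dx":0,"dy":0,"dz":-18,"az":0,"hand":0}
    - {"ax":0,"ay":0,"dx":0,"dy":0,"dz":-18,"az":0,"hand":0}
    - {"ax":0,"ay":0,"dx":0,"dy":0,"dz":-18,"az":0,"hand":0}

```text
clock: 21.6
eef_pos: [470.5, -213.9, 207.3]
tool_rot: [-3.141, 0.002, -3.141]
force: [0.0, 0.5, -0.1]
width: 85.4
gripper_force: 0.0
```

```bash
python3 - <<'E'
from go import *
from h import *
from cell import get_image
go()
g=get_image("wrist"); np.savez("w8.npz",**g)
print("rake");blobs(wrect(g,66,400,640,-330,-100,2),(8,120,60),(25,255,255),640,-100,2,300)
print("row");blobs(wrect(g,14,500,650,-80,130,2),(5,50,30),(25,255,255),650,130,2,100)
g=get_image("top"); print("top rake");blobs(rect(g,66,400,640,-330,-100,2),(8,120,60),(25,255,255),640,-100,2,300)
print("row");blobs(rect(g,14,500,650,-80,140,2),(5,60,50),(25,255,255),650,140,2,100)
E
```

```text
t 21.6 p [ 470.5 -213.9  207.3] rpy [-3.141e+00  2.000e-03 -3.141e+00] q [ 0.32  0.47  0.07  1.92 -0.05  0.75  1.99] F [ 0.   0.5 -0.1] w 85.4 g 0.0
rake
ctr x,y 471.2 -214.8 size 79.5 31.5 ang 90.0 corners [(511, -199), (511, -230), (432, -230), (432, -199)]
row
ctr x,y 579.3 61.1 size 95.7 46.3 ang 89.7 corners [(627, 85), (627, 38), (532, 38), (531, 84)]
top rake
row
ctr x,y 513.8 -70.2 size 26.5 18.5 ang 90.0 corners [(527, -61), (527, -80), (500, -80), (500, -61)]
ctr x,y 580.3 66.6 size 97.7 43.2 ang 89.6 corners [(629, 89), (629, 45), (532, 45), (531, 88)]
```

```bash
python3 -c "
from cell import *
print(finish_job())"
```

```text
the job is handed in; nothing more can be done
None
```

The four sticks are combed parallel and snapped into the spring clip with the follower holding them, the rake stands on its tines beside the tray, and the job was handed in at about 21.7 s; I saw only the near leaf catch spring back, the far one was hidden by the gripper.

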